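# Set the stick-out of a boring bar in the tightening fixture

## Task

Set the boring bar's stick-out so that a colleague can tighten its screw: first press the fixture's hinged hold-down yoke over the tool holder's flange until it snaps shut in its catch. Then grip the bar by its round shank (not by the cutting insert), draw it straight up out of the snug bore until its top stands 80 mm above the mouth of the holder, and finish while still holding it there, in line with the bore and not binding in it, the robot not leaning on the holder (the bar slides back down if let go). Leave the spare holder, the hex key and the insert box where they are.

Things in the scene. Friction and masses are not known exactly. Their poses are not given: they have to be found in the camera images.
- fixture: Dark steel tool-holder tightening fixture bolted to the bench: base plate 190 x 130 x 14 mm, column 90 mm square. Origin on the bench below the bore axis, z up along that axis; -x side (the robot's at yaw 0) has the catch, two cheeks 68 mm from the axis, 131 high; +x side the hinge. Highest point 146 mm. Yaw varies up to 0.5 rad either way.
- yoke (a joint): Angle of the hold-down yoke, rad: 0 shut (hard stop), grows as it swings up; starts at 0.45 to 0.9. The hinge is stiff: it stays at any angle and takes about 2 N at the tab. In the last 0.11 rad a sprung ball catch resists with up to about 8 N at the tab; below 0.05 it snaps to 0 and stays (about 14 N reopens it).
- yoke_hinge (a point): Point on the yoke's hinge axis (along the fixture's y), at y = 0, 52 mm behind the bore axis, 137.5 mm above the bench. The yoke is a bright steel rectangular frame 8 thick, 80 wide: crossbar 112 to 128 mm from the hinge, then the thumb tab. It swings down around bar and holder without touching them.
- yoke_tab (a point): Middle of the top face of the yoke's thumb tab (34 mm wide, 18 along), the place to press. It moves on an arc about the hinge: 136 mm out along the frame and 4 mm above its mid plane. Shut, it lies 84 mm from the bore axis on the fixture's -x side, 141.5 mm above the bench.
- holder_mouth (a point): Centre of the bore's mouth on the flat end of the holder's nose, 168 mm above the bench, z up. Bright steel 40-taper holder, 1.3 kg, loose, standing taper down in the fixture: nose 44 mm across, 36 long, on a 63 mm flange 27 thick. Bore 85 deep, 0.5 mm clearance all round; a seal ring drags on the bar with 2 to 3 N; side load makes it bind.
- bar_tip (a point): Centre of the boring bar's top end, on its axis, z up along the bar. Round steel bar, 20 mm across, 130 long, 0.28 to 0.4 kg, upright in the bore. At the start it rests on the bore's floor, its top 45 mm above the mouth; at 80 mm, 50 mm are still in the bore. A quarter of the round is cut away over the top 18 mm, beside the insert.
- bar_grip (a point): Point on the bar's axis 23 mm below its top end: at the start the middle of the part that stands out of the holder, the height at which to grip it.
- insert: Brass-coloured cutting insert at the bar's top end, 10 x 10 x 4 mm, on the side of its own +x axis, standing 2.5 mm out of the round there (12.5 mm from the axis). Axes as the bar's; origin at the bar's foot, on the axis, 130 mm below its top. +x points to the fixture's hinge side within 0.2 rad: fingers closing along the fixture's y clear it.
- spare: Spare steel tool holder, loose, standing taper up on the bench, 63 mm across, 153 high; origin at the centre of its foot. Leave alone.
- hexkey: Dark L-shaped hex key, loose, lying on the bench, 120 x 40 x 8 mm; origin under the middle of its long arm. Leave alone.
- insert_box: Small grey plastic insert box, loose, lying on the bench, 75 x 45 x 20 mm; origin at the centre of its underside. Leave alone.
Mind the look-alikes: they are no part of the job. Several things have the shape of the fixture; the one meant has the colours described above.

How it is judged:
By the outcome, as a careful person would: the job done as asked, in the order asked, and still so for the second after the job is handed in, while the arm keeps its last pose, push and grip.
It also fails if it takes over 48 s, if anything falls off the work surface, if the arm or the gripper's body presses on something with over 40 N, if the wrist force passes 120 N, or if a joint passes its speed limit or range.

## Robot

A 7-joint arm with a two-finger parallel gripper is mounted at the origin on the work surface. World frame = base frame: x ahead of the robot, y to its left, z up, the work surface at z = 0. Lengths are in m, angles in rad, forces in N, time in s.
With the tool pointing down it reaches from about 0.4 to 0.85 m from the base axis. Payload 4.5 kg.
Tool frame: the origin (TCP) lies between the finger pads; the fingertips stand 11 mm ahead of it and the grasp point (between the pads) lies 8 mm behind it (r.tip_reach is the distance from the TCP to the fingertips, in m); x points along the fingers, y is the direction in which the jaws open and shut, and the axes are right-handed (so a half turn about x gives the same grasp; the last joint's range is limited). The gripper opens to 88 mm and grips with 3 to 60 N. Pads are 18 mm wide; open, the fingers measure 123 mm over their backs; the gripper's body (75 mm by 187 mm) begins 45 mm behind the grasp point.
Start: joints at [-1.073, 0.689, -0.195, 1.565, 0.157, 0.902, -0.215], TCP at [0.28, 0.559, 0.25] pointing down, gripper open.
Joint ranges: [-3.01, 3.01], [-0.46, 2.08], [-1.47, 1.51], [0.13, 2.56], [-1, 4.14], [0.04, 2.09], [-2.66, 2.66]. Speed limits (rad/s): [2.57, 2.57, 3.14, 3.14, 3.14, 3.14, 3.14].

## Interface

Orientations are given as a unit quaternion [x, y, z, w].
In Python, from plant import r gives the robot as it stands.
- The arm moves only by the tool drive_tool, never from a script. Its argument "deltas" is a list of rows, each a list of 3 entries, a list of its own where there are three numbers: the turn, a rotation vector about the tool's x, y, z in degrees, then the shift along the tool's x, y, z in cm, then the finger opening in cm, from 0 to 8.81. A call has 1 to 12 rows; each row shifts and turns the commanded pose from where the row before left it, along the tool's axes as they then stand; what a row does not reach is not made up. A row lasts 1/12 s, in which the tool goes at most 41.7 mm and 7.16 degrees, less where a joint would pass 70% of its speed; a pose out of reach is approached as far as the arm can. A call is refused whole if a number of a shift passes 4.17 or a number of a turn 7.16, either way. A call with a gripper value outside its range is refused whole. The fingers move at their own pace and stop on an object; "force" is the grip in N (left out, the last holds). Time passes only in rows, so rows that do not move let the fingers close. It gives the time, the measured TCP pose, the force and the opening at its end, in the units of the state.
- r.get_state(): the state, without advancing time (a new reading comes with each control period).
- r.snapshot(name): name is "scene" or "top" or "wrist"; returns a dict with "color" (400x640x3 uint8, red, green, blue), "fov_y" (degrees; the focal length in pixels is half the picture's height over the tangent of half this angle, whatever the lens; pixels are square), "cx", "cy" (the principal point, pixels), "extrinsics" (4x4, takes a point from world to camera coordinates); the wrist camera has in their place "tool_from_camera" (4x4, takes a point from camera to tool coordinates, whose origin is the TCP and whose axes are the tool frame's). Camera axes: x right, y up, looking along -z (the intrinsics and any distortion apply to the point x, -y, -z); pixel columns grow to the right and rows downward; lengths in m; the calibration is good to about 2 mm. A picture is of the moment at which its call begins: read the wrist's pose just before it. There is no depth.
- r.finish_job(): hands the job in, once; it reports no verdict.
The state is a dict: "clock": time; "q": joint angles; "qd": joint speeds; "joint_torque": joint torques, N m; "tool_pos": TCP position; "eef_rot": TCP orientation; "contact_force": force on the tool from outside, world axes, zero at the start; "moment": the same for the moment, N m; "opening": opening from 0.0 (shut) to 1.0 (fully open).
Only numpy, scipy, OpenCV 4.12 (cv2) and the standard library are available. Lean on these libraries where they do the work, as an engineer would, in place of code of your own. Each camera call takes 0.05 s, during which the arm holds its last target. There are 200 camera calls.

## Working session

There is one attempt and no reset: what is moved stays moved. The work goes in short steps, Python scripts to look and compute and a tool call to move; the robot and the scene stay as the last step left them, time stands still between calls to the robot, and variables do not carry over. Pictures are saved under pics/ and viewed, about 8 in all and at most 12, crops included, and the job is handed in when it is done.

Besides the shell and the picture viewer there is one more tool, called after "Call:" as name(argument=value, ...), one argument or row to a line, values as JSON. drive_tool: Moves the arm, as the interface text tells. Its arguments: {"type":"object","properties":{"deltas":{"type":"array","items":{"type":"array"}},"force":{"type":"number"}},"required":["deltas"]}

```bash
mkdir -p pics; ls
cat > h.py <<'E'
import numpy as np, cv2
from plant import r
from scipy.spatial.transform import Rotation as R
def snap(n,f):
    st=r.get_state(); s=r.snapshot(n); cv2.imwrite(f'pics/{f}.png',s['color'][:,:,::-1])
    f_=200/np.tan(np.radians(s['fov_y'])/2)
    if 'extrinsics' in s: E=np.array(s['extrinsics'])
    else:
        T=np.eye(4);T[:3,:3]=R.from_quat(st['eef_rot']).as_matrix();T[:3,3]=st['tool_pos']
        E=np.linalg.inv(T@np.array(s['tool_from_camera']))
    np.savez(f'pics/{f}.npz',E=E,f=f_,c=[s['cx'],s['cy']])
    return s
def cam(f):
    d=np.load(f'pics/{f}.npz'); return d['E'],float(d['f']),d['c']
def ray(f,u,v):
    E,F,c=cam(f); d=np.array([(u-c[0])/F,-(v-c[1])/F,-1]); C=np.linalg.inv(E)
    return C[:3,3],C[:3,:3]@d
def onz(f,u,v,z):
    o,d=ray(f,u,v); return o+d*(z-o[2])/d[2]
def proj(f,P):
    E,F,c=cam(f); p=E[:3,:3]@np.array(P)+E[:3,3]; return c+F*np.array([p[0],-p[1]])/-p[2]
E
python3 - <<'E'
from h import *
for n in('scene','top'):
    s=snap(n,n); print({k:v for k,v in s.items() if k!='color'})
print(r.get_state(), r.tip_reach)
a=cv2.imread('pics/scene.png');b=cv2.imread('pics/top.png')
E
```

```text
pics
{'fov_y': 49.42745103318197, 'cx': 321.9252147267388, 'cy': 200.86922711119985, 'extrinsics': array([[ 0.84258378,  0.53846109,  0.01059378, -0.56992812],
       [-0.33311039,  0.50559291,  0.79587265,  0.05625938],
       [ 0.42319031, -0.67411828,  0.60537137, -1.23056926],
       [ 0.        ,  0.        ,  0.        ,  1.        ]])}
{'fov_y': 54.939897392902296, 'cx': 317.1850571933783, 'cy': 195.16363928246955, 'extrinsics': array([[-1.79562043e-01, -9.83746597e-01,  3.24826157e-04,
         1.68171592e-01],
       [ 9.61573012e-01, -1.75444996e-01,  2.11178586e-01,
        -6.08238660e-01],
       [-2.07689226e-01,  3.82320023e-02,  9.77447441e-01,
        -8.25015549e-01],
       [ 0.00000000e+00,  0.00000000e+00,  0.00000000e+00,
         1.00000000e+00]])}
{'clock': 0.1, 'q': array([-1.07321272,  0.68984386, -0.19449032,  1.56620246,  0.15730076,
        0.90253506, -0.21509029]), 'qd': array([ 0.00045949, -0.00101619,  0.00082421, -0.00195652,  0.00140373,
        0.00063531,  0.00337613]), 'joint_torque': array([-3.70490772e-03, -5.28497958e+01, -1.27176661e+00, -1.53834647e+01,
       -5.25731337e-02,  2.00584574e-03,  3.80967560e-05]), 'tool_pos': array([0.27939846, 0.55847189, 0.2490346 ]), 'eef_rot': array([ 0.1619261 ,  0.68826386, -0.16304655,  0.6881051 ]), 'contact_force': array([-0.25331639,  0.27820765, -0.3816146 ]), 'moment': array([-0.00229168,  0.00545969, -0.01646747]), 'opening': 1.000413717871445} 0.011
```

View pics/scene.png

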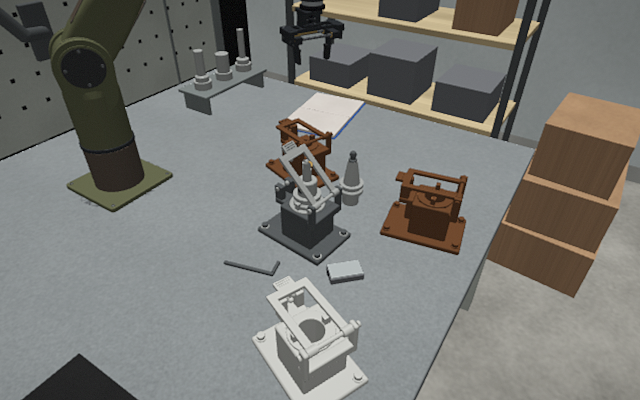

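View pics/top.png

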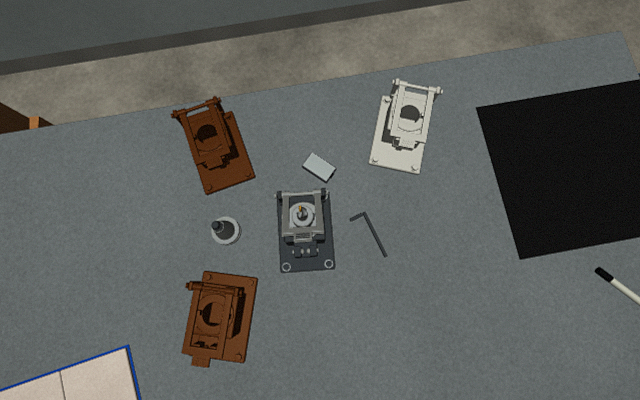

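The four fixture-shaped things, as pixels in the top view, are: dark steel at (305,230), brown at (213,145), brown at (222,317) and white at (405,125). Only the dark one has a bright yoke, a holder and a bar, so I'll confirm it in an enlarged crop.

Run:
```python
from h import *
b=cv2.imread('pics/top.png')[180:280,265:345];a=cv2.imread('pics/scene.png')[135:265,250:360]
b=cv2.resize(b,None,fx=5,fy=5,interpolation=cv2.INTER_CUBIC);a=cv2.resize(a,None,fx=3.6,fy=3.6,interpolation=cv2.INTER_CUBIC)
H=500;o=np.zeros((H,b.shape[1]+a.shape[1],3),np.uint8);o[:b.shape[0],:b.shape[1]]=b;o[:a.shape[0],b.shape[1]:]=a
print(o.shape);cv2.imwrite('pics/crop1.png',o)
```

```text
(500, 796, 3)
```

View pics/crop1.png

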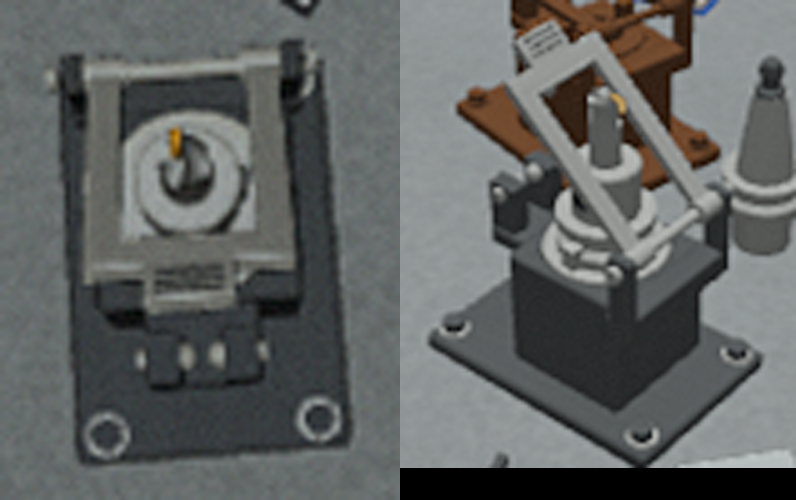

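The crop confirms it: dark base, bright yoke open, bright holder with bar and brass insert. In the top view the bar tip is at about (302,213) and the tab at (303,237). In the scene view they are at about (305.5,162) and (289,146).

```bash
cat >> h.py <<'E'
def tri(*obs):
    A=np.zeros((3,3));b=np.zeros(3);L=[]
    for f,u,v in obs:
        o,d=ray(f,u,v);d/=np.linalg.norm(d);M=np.eye(3)-np.outer(d,d);A+=M;b+=M@o;L.append((o,M))
    p=np.linalg.solve(A,b);return p,[np.linalg.norm(M@(p-o)) for o,M in L]
E
python3 - <<'E'
from h import *
print('bar',tri(('top',302.2,213),('scene',305.5,162)),onz('top',302.2,213,.213),onz('scene',305.5,162,.213))
print('tab',tri(('top',303,237),('scene',289,146)))
B=[onz('top',286.4,267,.018),onz('top',329,263.6,.018)]+[onz('scene',u,v,.018) for u,v in((265.3,225.3),(343.6,232.8),(317.2,255.8))]
print(np.round(B,4))
for a,b in((0,1),(2,4),(4,3)):
  d=B[b]-B[a];print(np.linalg.norm(d),np.arctan2(d[1],d[0]))
for c in ((78,60),(290,55)): print('hinge',onz('top',265+c[0]/5,180+c[1]/5,.1375))
E
```

```text
bar (array([0.56924975, 0.09684825, 0.21012499]), [np.float64(0.0008584048040123698), np.float64(0.0008584048040124898)]) [0.56808008 0.09627996 0.213     ] [0.572405   0.09378571 0.213     ]
tab (array([0.52180214, 0.10306276, 0.2310589 ]), [np.float64(0.0011608644236248441), np.float64(0.0011608644236248927)])
[[0.482  0.1563 0.018 ]
 [0.4718 0.0566 0.018 ]
 [0.4765 0.0569 0.018 ]
 [0.6496 0.1376 0.018 ]
 [0.6394 0.0379 0.018 ]]
0.10019743141531158 -1.6728963265944023
0.16396891677269954 -0.11560470112464565
0.10021239219858649 1.467901830090503
hinge [0.63383972 0.13429637 0.1375    ]
hinge [0.61981594 0.04529807 0.1375    ]
```

```bash
cat >> h.py <<'E'
O=np.array([.570,.096,0]); YAW=-.105
def fx(x,y=0,z=0):
    c,s=np.cos(YAW),np.sin(YAW); return O+[c*x-s*y,s*x+c*y,z]
def tofx(P):
    c,s=np.cos(YAW),np.sin(YAW); d=np.array(P)-O; return np.array([c*d[0]+s*d[1],-s*d[0]+c*d[1],d[2]])
def pose():
    s=r.get_state(); return np.array(s['tool_pos']),R.from_quat(s['eef_rot']),s
def go(P,down=True,flip=None):
    p,q,s=pose(); best=None
    for sg in(1,-1):
        y=sg*np.array([-np.sin(YAW),np.cos(YAW),0]); x=np.array([0,0,-1.]); T=R.from_matrix(np.c_[x,y,np.cross(x,y)])
        rv=(q.inv()*T).as_rotvec()
        if best is None or np.linalg.norm(rv)<np.linalg.norm(best): best=rv
    print('turn deg',np.round(np.degrees(best),2),'shift cm (tool axes now)',np.round(q.inv().apply(np.array(P)-p)*100,2), 'tool axes',np.round(q.as_matrix(),3).tolist(),'F',np.round(s['contact_force'],1),'t',s['clock'],'open',s['opening'])
    T=q*R.from_rotvec(best);print('  shift in target axes',np.round(T.inv().apply(np.array(P)-p)*100,2))
E
python3 - <<'E'
from h import *
go(fx(-.055,0,.32))
E
```

```text
turn deg [-2.055e+01 -1.000e-02  9.000e-02] shift cm (tool axes now) [ -7.04 -30.31  41.53] tool axes [[-0.001, 0.447, 0.894], [-0.001, 0.894, -0.447], [-1.0, -0.002, 0.0]] F [-0.3  0.3 -0.4] t 0.1 open 1.000413717871445
  shift in target axes [ -7.1  -42.95  28.25]
```

Call:
drive_tool(
  deltas=[
    [[-6.85, 0, 0], [-2.37, 0, 0], 8.8],
    [[-6.85, 0, 0], [-2.37, 0, 0], 8.8],
    [[-6.85, 0, 0], [-2.37, 0, 0], 8.8],
    [[0, 0, 0], [0, -2.86, 1.88], 8.8],
    [[0, 0, 0], [0, -2.86, 1.88], 8.8],
    [[0, 0, 0], [0, -2.86, 1.88], 8.8],
    [[0, 0, 0], [0, -2.86, 1.88], 8.8],
    [[0, 0, 0], [0, -2.86, 1.88], 8.8],
    [[0, 0, 0], [0, -2.86, 1.88], 8.8],
    [[0, 0, 0], [0, -2.86, 1.88], 8.8],
    [[0, 0, 0], [0, -2.86, 1.88], 8.8],
    [[0, 0, 0], [0, -2.86, 1.88], 8.8],
  ],
)

```text
clock: 1.1
tool_pos: [0.4212, 0.2835, 0.3206]
eef_rot: [0.037, 0.706, -0.037, 0.706]
contact_force: [0.6, -0.3, 0.2]
opening: 1.0
```

Call:
drive_tool(
  deltas=[
    [[0, 0, 0], [0, -2.86, 1.88], 8.8],
    [[0, 0, 0], [0, -2.86, 1.88], 8.8],
    [[0, 0, 0], [0, -2.86, 1.88], 8.8],
    [[0, 0, 0], [0, -2.86, 1.88], 8.8],
    [[0, 0, 0], [0, -2.86, 1.88], 8.8],
    [[0, 0, 0], [0, -2.86, 1.88], 8.8],
    [[0, 0, 0], [0, 0, 0], 8.8],
    [[0, 0, 0], [0, 0, 0], 8.8],
  ],
)

```text
clock: 1.77
tool_pos: [0.5155, 0.1003, 0.3203]
eef_rot: [0.039, 0.706, -0.039, 0.706]
contact_force: [-0.2, 1.5, -0.2]
opening: 0.999
```

Run:
```python
from h import *
go(fx(-.055,0,.32)); snap('wrist','w1'); E=np.linalg.inv(cam('w1')[0]);print(E[:3].round(3), cam('w1')[1:])
```

```text
turn deg [-0.3  -0.04  0.06] shift cm (tool axes now) [ 0.03  0.14 -0.04] tool axes [[-0.001, 0.11, 0.994], [-0.001, 0.994, -0.11], [-1.0, -0.001, -0.001]] F [-0.2  1.5 -0.2] t 1.7667 open 0.9986418453866845
  shift in target axes [ 0.03  0.14 -0.04]
[[ 0.108 -0.943 -0.314  0.434]
 [ 0.994  0.102  0.035  0.11 ]
 [-0.001 -0.316  0.949  0.455]] (295.8084556590768, array([320.73869927, 202.92030632]))
```

View pics/w1.png

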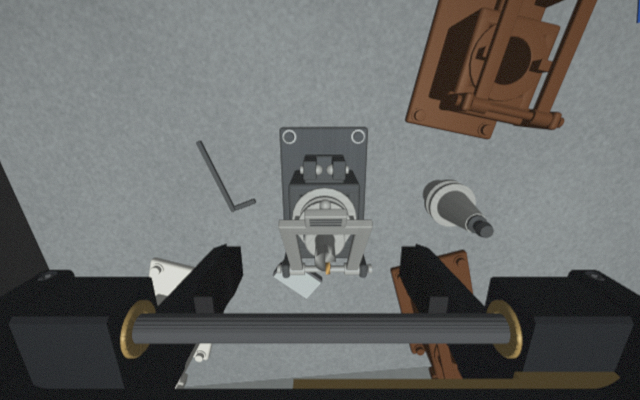

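Wrist view: the front bolts are at (290,137) and (358,136), the yoke tab is at about (326,214), and the bar with its brass insert is at about (326,255). Everything is centred.

Run:
```python
from h import *
B=[onz('w1',290,137,.018),onz('w1',358,136,.018)]
d=B[0]-B[1];print(np.round(B,4),np.linalg.norm(d),'yaw',np.arctan2(-d[0],d[1]) )
print('fx bolts',[tofx(b) for b in B])
t,e=tri(('w1',326,214),('top',303,237),('scene',289,146));print('tab',t,e,tofx(t))
print('pred bar tip px',proj('w1',fx(0,0,.213)))
im=cv2.imread('pics/w1.png')[190:290,270:380];cv2.imwrite('pics/w1c.png',cv2.resize(im,None,fx=6,fy=6,interpolation=cv2.INTER_CUBIC))
```

```text
[[0.4742 0.0608 0.018 ]
 [0.4835 0.159  0.018 ]] 0.09862069727983488 yaw 3.04775554184139
fx bolts [array([-0.09154448, -0.04503747,  0.018     ]), array([-0.09264535,  0.05357708,  0.018     ])]
tab [0.52063953 0.10433978 0.22954735] [np.float64(0.0017087363800572985), np.float64(0.002047785049470784), np.float64(0.001428717348481996)] [-0.04996269  0.00312052  0.22954735]
pred bar tip px [321.31104848 260.01491845]
```

View pics/w1c.png

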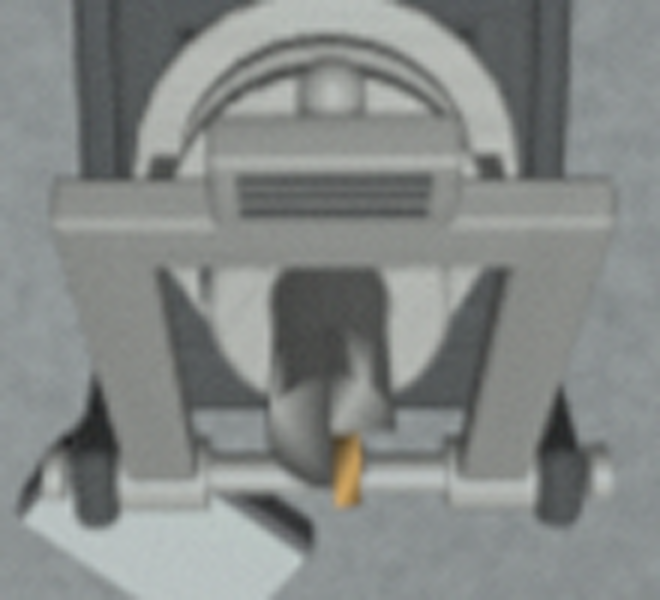

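Crop of the wrist view: the tab's ribbed top is centred at about (326,222), and the bar top at about (325,262).

```bash
python3 - <<'E'
from h import *
b,e=tri(('w1',325.3,262),('top',302.2,213),('scene',305.5,162));print('bar',b,e)
t,e=tri(('w1',326,222),('top',303,236),('scene',289,146.5));print('tab',t,e,tofx(t))
E
sed -i 's/^O=.*/O=np.array([.570,.0985,0]); YAW=-.101/' h.py
python3 - <<'E'
from h import *
b,e=tri(('w1',325.3,262),('top',302.2,213),('scene',305.5,162));print('bar fx',tofx(b))
t,e=tri(('w1',326,222),('top',303,236),('scene',289,146.5));d=t-fx(.052,0,.1375);h=tofx(t)[0]-.052;print('tab',tofx(t),np.hypot(h,d[2]),np.arctan2(d[2],-h)-np.arctan(4/136))
import math
a0=.03
for th in (.72,.5,.3,.11,0): print(th,.052-.13606*math.cos(th+.0294),.1375+.13606*math.sin(th+.0294))
go(fx(-.050,0,.255))
E
```

```text
bar [0.57045581 0.09750932 0.21149311] [np.float64(0.0031412558401430497), np.float64(0.0024129073581533956), np.float64(0.0010773434405102367)]
tab [0.52384018 0.10308526 0.23118714] [np.float64(0.0021869194294029557), np.float64(0.001572457472303621), np.float64(0.0006911596763540091)] [-0.04664819  0.00220836  0.23118714]
bar fx [ 0.00055338 -0.00093967  0.21149311]
tab [-4.63869101e-02 -9.23225827e-05  2.31187135e-01] 0.1358575114482803 0.7315311999851645
0.72 -0.047609215837801346 0.23018402084598133
0.5 -0.06543477860077002 0.20621241790963352
0.3 -0.07674495166621803 0.18151205539921061
0.11 -0.0827401559345338 0.15640539549275584
0 -0.0840012018246156 0.14149958776127863
turn deg [-0.32 -0.06 -0.02] shift cm (tool axes now) [6.54 0.16 0.54] tool axes [[-0.001, 0.106, 0.994], [0.0, 0.994, -0.106], [-1.0, 0.0, -0.001]] F [0.3 0.7 0.7] t 1.8167 open 0.9964154247169208
  shift in target axes [6.54 0.16 0.53]
```

Call:
drive_tool(
  deltas=[
    [[-0.3, 0, 0], [0, 0.16, 0.3], 0],
    [[0, 0, 0], [0, 0, 0], 0],
    [[0, 0, 0], [0, 0, 0], 0],
    [[0, 0, 0], [0, 0, 0], 0],
    [[0, 0, 0], [1.0, 0, 0], 0],
    [[0, 0, 0], [1.4, 0, 0], 0],
    [[0, 0, 0], [1.4, 0, 0], 0],
    [[0, 0, 0], [1.3, 0, 0], 0],
    [[0, 0, 0], [1.1, 0, 0], 0],
    [[0, 0, 0], [0.9, 0, 0], 0],
    [[0, 0, 0], [0, 0, 0], 0],
  ],
  force=20,
)

```text
clock: 2.73
tool_pos: [0.5169, 0.1042, 0.2484]
eef_rot: [0.035, 0.707, -0.035, 0.705]
contact_force: [-1.3, 0.7, 1.1]
opening: 0.192
```

Run:
```python
from h import *
p,q,s=pose();print(tofx(p),s['contact_force'],s['opening'],s['clock'])
```

```text
[-0.05337675  0.00028857  0.24835198] [-1.29283024  0.66005581  1.13381667] 0.1918822574262027 2.7333
```

Call:
drive_tool(
  deltas=[
    [[0, 0, 0], [0, 0, 0], 0],
    [[0, 0, 0], [0, 0, 0], 0],
    [[0, 0, 0], [0.81, 0, -0.5], 0],
    [[0, 0, 0], [0.81, 0, -0.5], 0],
    [[0, 0, 0], [0.81, 0, -0.45], 0],
    [[0, 0, 0], [0.81, 0, -0.38], 0],
    [[0, 0, 0], [0.81, 0, -0.32], 0],
    [[0, 0, 0], [0.81, 0, -0.25], 0],
    [[0, 0, 0], [0.81, 0, -0.2], 0],
    [[0, 0, 0], [0.81, 0, -0.1], 0],
    [[0, 0, 0], [0.81, 0, -0.05], 0],
    [[0, 0, 0], [0.81, 0, 0], 0],
  ],
)

```text
clock: 3.73
tool_pos: [0.4912, 0.1069, 0.1684]
eef_rot: [0.035, 0.706, -0.035, 0.707]
contact_force: [-1.8, -0.5, 8.4]
opening: 0.006
```

Run:
```python
from h import *
p,q,s=pose();print(tofx(p),s['contact_force'],s['opening'],s['clock'])
```

```text
[-0.07923996  0.00042586  0.168387  ] [-1.76277394 -0.52479786  8.40547635] 0.006246453979071957 3.7333
```

Call:
drive_tool(
  deltas=[
    [[0, 0, 0], [0.4, 0, -0.2], 0],
    [[0, 0, 0], [0.4, 0, -0.1], 0],
    [[0, 0, 0], [0.4, 0, 0], 0],
    [[0, 0, 0], [0.3, 0, 0], 0],
    [[0, 0, 0], [0.2, 0, 0], 0],
    [[0, 0, 0], [0.1, 0, 0], 0],
    [[0, 0, 0], [0, 0, 0], 0],
    [[0, 0, 0], [0, 0, 0], 0],
  ],
)

```text
clock: 4.4
tool_pos: [0.4892, 0.1071, 0.1525]
eef_rot: [0.036, 0.705, -0.035, 0.708]
contact_force: [-2.1, -2.2, 19.9]
opening: 0.005
```

Run:
```python
from h import *
p,q,s=pose();print(tofx(p),s['contact_force'],s['opening'],s['clock'])
```

```text
[-0.08124877  0.00043329  0.15248594] [-2.09360429 -2.16628127 19.90907083] 0.004559687208892952 4.4
```

Call:
drive_tool(
  deltas=[
    [[0, 0, 0], [-1.5, 0, 0], 0],
    [[0, 0, 0], [-3.4, 0, 0], 0],
    [[0, 0, 0], [-3.4, 0, 0], 8.8],
    [[0, 0, 0], [-3.4, 0, 1.0], 8.8],
    [[0, 0, 0], [-3.1, 0, 1.0], 8.8],
    [[0, 0, 0], [0, 0, 1.0], 8.8],
    [[0, 0, 0], [0, 0, 0], 8.8],
    [[0, 0, 0], [0, 0, 0], 8.8],
    [[0, 0, 0], [0, 0, 0], 8.8],
  ],
)

```text
clock: 5.15
tool_pos: [0.5162, 0.1038, 0.2973]
eef_rot: [0.035, 0.708, -0.036, 0.705]
contact_force: [-0.1, 0.4, 1.3]
opening: 0.507
```

Run:
```python
from h import *
p,q,s=pose();print(tofx(p),s['contact_force'],s['opening'],s['clock'])
snap('wrist','w2');snap('scene','s2')
im=cv2.imread('pics/w2.png')[150:300,260:390];im=cv2.resize(im,None,fx=3.6,fy=3.6,interpolation=cv2.INTER_CUBIC)
a=cv2.resize(cv2.imread('pics/s2.png')[150:240,265:345],None,fx=4,fy=4,interpolation=cv2.INTER_CUBIC)
o=np.zeros((540,im.shape[1]+a.shape[1],3),np.uint8);o[:540,:im.shape[1]]=im;o[:a.shape[0],im.shape[1]:]=a;cv2.imwrite('pics/c2.png',o);print(o.shape)
print(proj('w2',fx(0,0,.213)),proj('w2',fx(0,0,.168)),proj('s2',fx(0,0,.213)))
```

```text
[-5.41056135e-02 -1.17016184e-04  2.97269059e-01] [-0.07201643  0.43317139  1.2522582 ] 0.506869266396706 5.15
(540, 788, 3)
[319.39670145 273.31963757] [319.65534901 248.87842866] [305.81444442 160.68276451]
```

View pics/c2.png

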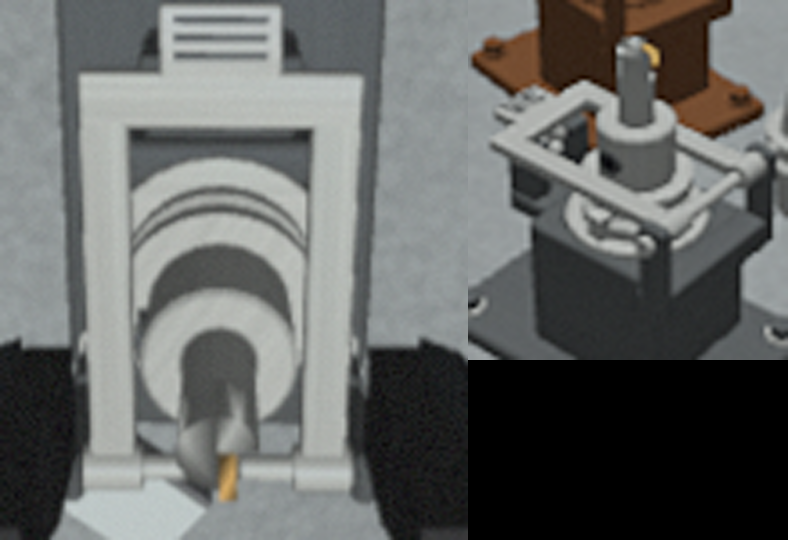

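The yoke is shut flat, with the tab in the catch. The nose mouth is at crop (219,357), which is wrist pixel (320.8,249.2) against a predicted (319.7,248.9). The bar is therefore about 0.8 mm to +y of my estimate.

Call:
drive_tool(
  deltas=[
    [[0, 0, 0], [0, 0.08, 1.8], 5],
    [[0, 0, 0], [0, 0, 1.8], 5],
    [[0, 0, 0], [0, 0, 1.8], 5],
    [[0, 0, 0], [1.5, 0, 0], 5],
    [[0, 0, 0], [2, 0, 0], 5],
    [[0, 0, 0], [2, 0, 0], 5],
    [[0, 0, 0], [2, 0, 0], 5],
    [[0, 0, 0], [1.2, 0, 0], 5],
    [[0, 0, 0], [0.8, 0, 0], 5],
    [[0, 0, 0], [0, 0, 0], 5],
    [[0, 0, 0], [0, 0, 0], 5],
  ],
)

```text
clock: 6.17
tool_pos: [0.5712, 0.0997, 0.2035]
eef_rot: [0.035, 0.707, -0.035, 0.706]
contact_force: [0.8, -0.9, 0.8]
opening: 0.564
```

Run:
```python
from h import *
go(fx(.0003,.0008,.183));snap('wrist','w3')
for z in(.213,.168):print(proj('w3',fx(0,0,z)))
```

```text
turn deg [ 0.08 -0.06  0.01] shift cm (tool axes now) [ 2.05 -0.05 -0.07] tool axes [[-0.001, 0.099, 0.995], [-0.0, 0.995, -0.099], [-1.0, -0.0, -0.001]] F [ 0.8 -0.9  0.8] t 6.1667 open 0.5641196219596394
  shift in target axes [ 2.05 -0.05 -0.07]
[315.67387542 278.10279753]
[316.84467134 238.54696933]
```

View pics/w3.png

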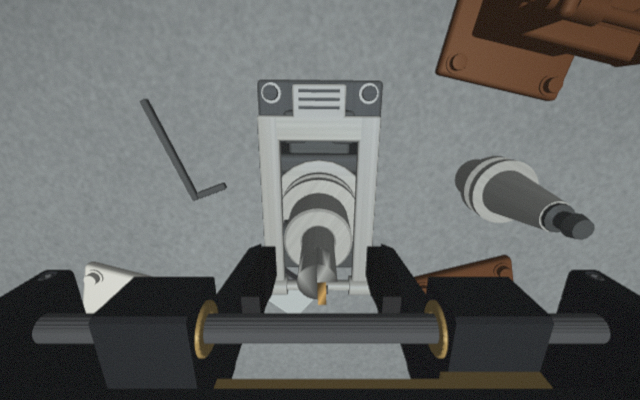

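The bar is centred between the fingers (bar at u≈318, fingers at 270 and 372), so I'll descend and grip.

Call:
drive_tool(
  deltas=[
    [[0, 0, 0], [0.8, 0, -0.07], 5],
    [[0, 0, 0], [0.7, 0, 0], 5],
    [[0, 0, 0], [0.5, 0, 0], 5],
    [[0, 0, 0], [0, 0, 0], 5],
    [[0, 0, 0], [0, 0, 0], 2.5],
    [[0, 0, 0], [0, 0, 0], 2.5],
    [[0, 0, 0], [0, 0, 0], 2.5],
    [[0, 0, 0], [0, 0, 0], 2.5],
    [[0, 0, 0], [0, 0, 0], 2.5],
  ],
  force=10,
)

```text
clock: 6.97
tool_pos: [0.5709, 0.0996, 0.1841]
eef_rot: [0.035, 0.706, -0.035, 0.706]
contact_force: [-0.2, 0.3, -0.8]
opening: 0.285
```

Call:
drive_tool(
  deltas=[
    [[0, 0, 0], [0, 0, 0], 1.5],
    [[0, 0, 0], [0, 0, 0], 1.5],
    [[0, 0, 0], [0, 0, 0], 1.5],
    [[0, 0, 0], [0, 0, 0], 1.5],
  ],
  force=10,
)

```text
clock: 7.3
tool_pos: [0.5708, 0.0986, 0.184]
eef_rot: [0.035, 0.706, -0.036, 0.706]
contact_force: [-0.3, -3.5, 2.6]
opening: 0.219
```

Run:
```python
from h import *
p,q,s=pose();print(tofx(p),s['contact_force'],s['moment'],s['opening']*88.1,s['clock'])
go(fx(.0003,.0008,.183))
```

```text
[8.28277408e-04 1.68872125e-04 1.84014372e-01] [-0.30512903 -3.53120663  2.61675067] [-0.7336632   0.13932925  0.02982353] 19.330877489369193 7.3
turn deg [0.02 0.01 0.07] shift cm (tool axes now) [ 0.1   0.06 -0.05] tool axes [[0.0, 0.101, 0.995], [-0.001, 0.995, -0.101], [-1.0, -0.001, 0.0]] F [-0.3 -3.5  2.6] t 7.3 open 0.21941972178625646
  shift in target axes [ 0.1   0.06 -0.05]
```

Call:
drive_tool(
  deltas=[
    [[0, 0, 0], [0, -0.05, 0], 1],
    [[0, 0, 0], [0, -0.05, 0], 1],
    [[0, 0, 0], [0, 0, 0], 1],
    [[0, 0, 0], [0, 0, 0], 1],
    [[0, 0, 0], [0, 0, 0], 1],
  ],
  force=40,
)

```text
clock: 7.72
tool_pos: [0.5708, 0.0985, 0.184]
eef_rot: [0.035, 0.706, -0.035, 0.706]
contact_force: [-0.2, -3.3, 3.9]
opening: 0.215
```

Run:
```python
from h import *
p,q,s=pose();print(tofx(p),s['contact_force'],s['moment'],s['opening']*88.1,s['clock'])
```

```text
[8.04490586e-04 1.16837890e-04 1.83983237e-01] [-0.22652295 -3.30162963  3.93417921] [-0.6554528   0.17197961 -0.01517776] 18.897616062628465 7.7167
```

Call:
drive_tool(
  deltas=[
    [[0, 0, 0], [0, -0.05, 0], 1],
    [[0, 0, 0], [0, -0.04, 0], 1],
    [[0, 0, 0], [0, 0, 0], 1],
    [[0, 0, 0], [0, 0, 0], 1],
  ],
)

```text
clock: 8.05
tool_pos: [0.5708, 0.0984, 0.184]
eef_rot: [0.036, 0.706, -0.035, 0.706]
contact_force: [0.2, -0.9, 5.4]
opening: 0.21
```

Run:
```python
from h import *
p,q,s=pose();print(tofx(p),s['contact_force'],s['moment'],s['opening']*88.1,s['clock'])
```

```text
[ 8.23260755e-04 -1.51939346e-05  1.83986658e-01] [ 0.15009855 -0.92382728  5.42166451] [-0.14378412  0.04408097 -0.01970008] 18.520748838249006 8.05
```

Call:
drive_tool(
  deltas=[
    [[0, 0, 0], [-0.1, -0.03, 0], 1],
    [[0, 0, 0], [-0.2, 0, 0], 1],
    [[0, 0, 0], [-0.2, 0, 0], 1],
    [[0, 0, 0], [-0.2, 0, 0], 1],
    [[0, 0, 0], [-0.2, 0, 0], 1],
    [[0, 0, 0], [-0.2, 0, 0], 1],
  ],
)

```text
clock: 8.55
tool_pos: [0.5702, 0.0976, 0.1947]
eef_rot: [0.035, 0.707, -0.035, 0.706]
contact_force: [0.8, 0.6, -6.2]
opening: 0.21
```

Run:
```python
from h import *
p,q,s=pose();print(tofx(p),s['contact_force'],s['moment'],s['opening']*88.1,s['clock']);go(p)
```

```text
[ 0.00028212 -0.00088173  0.19469162] [ 0.81396803  0.61856331 -6.18810761] [ 0.24885428 -0.1210235   0.01142122] 18.53074358981135 8.55
turn deg [ 0.08 -0.05 -0.01] shift cm (tool axes now) [0. 0. 0.] tool axes [[-0.001, 0.099, 0.995], [0.0, 0.995, -0.099], [-1.0, 0.0, -0.001]] F [ 0.8  0.6 -6.2] t 8.55 open 0.21033761168911863
  shift in target axes [0. 0. 0.]
```

Call:
drive_tool(
  deltas=[
    [[0, 0, 0], [-0.2, 0.03, 0.02], 1],
    [[0, 0, 0], [-0.2, 0, 0], 1],
    [[0, 0, 0], [-0.2, 0, 0], 1],
    [[0, 0, 0], [-0.2, 0, 0], 1],
    [[0, 0, 0], [-0.2, 0, 0], 1],
    [[0, 0, 0], [-0.2, 0, 0], 1],
    [[0, 0, 0], [-0.2, 0, 0], 1],
    [[0, 0, 0], [-0.2, 0, 0], 1],
    [[0, 0, 0], [-0.2, 0, 0], 1],
    [[0, 0, 0], [-0.2, 0, 0], 1],
    [[0, 0, 0], [0, 0, 0], 1],
    [[0, 0, 0], [0, 0, 0], 1],
  ],
)

```text
clock: 9.55
tool_pos: [0.571, 0.0977, 0.2153]
eef_rot: [0.035, 0.706, -0.035, 0.707]
contact_force: [0.0, 1.0, -1.4]
opening: 0.219
```

Run:
```python
from h import *
p,q,s=pose();print(tofx(p),s['contact_force'],s['moment'],s['opening']*88.1,s['clock']);go(p)
```

```text
[ 0.00111473 -0.00066972  0.21534252] [ 0.03394618  0.98983067 -1.44883986] [0.04302503 0.09500867 0.03574148] 19.309196429438604 9.55
turn deg [ 0.06  0.05 -0.01] shift cm (tool axes now) [0. 0. 0.] tool axes [[0.001, 0.1, 0.995], [0.0, 0.995, -0.1], [-1.0, 0.0, 0.001]] F [ 0.   1.  -1.4] t 9.55 open 0.21917362575980257
  shift in target axes [0. 0. 0.]
```

Run:
```python
from h import *
snap('wrist','w4');snap('scene','s4');snap('top','t4')
f=lambda n,a,b,c,d,k:cv2.resize(cv2.imread(f'pics/{n}.png')[a:b,c:d],None,fx=k,fy=k,interpolation=cv2.INTER_CUBIC)
im=f('w4',200,320,265,375,3.6); a=f('s4',110,220,265,345,5)[:,:400]
o=np.zeros((550,im.shape[1]+a.shape[1],3),np.uint8);o[:im.shape[0],:im.shape[1]]=im;o[:a.shape[0],im.shape[1]:]=a;cv2.imwrite('pics/c4.png',o);print(o.shape,im.shape)
for z in(.248,.240,.230,.213,.168):print(z,proj('w4',fx(0,0,z)),proj('s4',fx(0,0,z)))
print(pose()[2]['tool_pos'],pose()[2]['contact_force'],pose()[2]['opening'])
```

```text
(550, 796, 3) (432, 396, 3)
0.248 [319.50113213 309.20638292] [305.61543265 146.37621239]
0.24 [319.57064421 297.25406766] [305.66173768 149.70498719]
0.23 [319.6469291  284.13719614] [305.71893081 153.81648491]
0.213 [319.75532484 265.49899895] [305.81444442 160.68276451]
0.168 [319.95733046 230.76496822] [306.05732804 178.14317445]
[0.57102828 0.0977344  0.21508333] [-0.80047773  0.20301116 -2.15777842] 0.21965948574811606
```

View pics/c4.png

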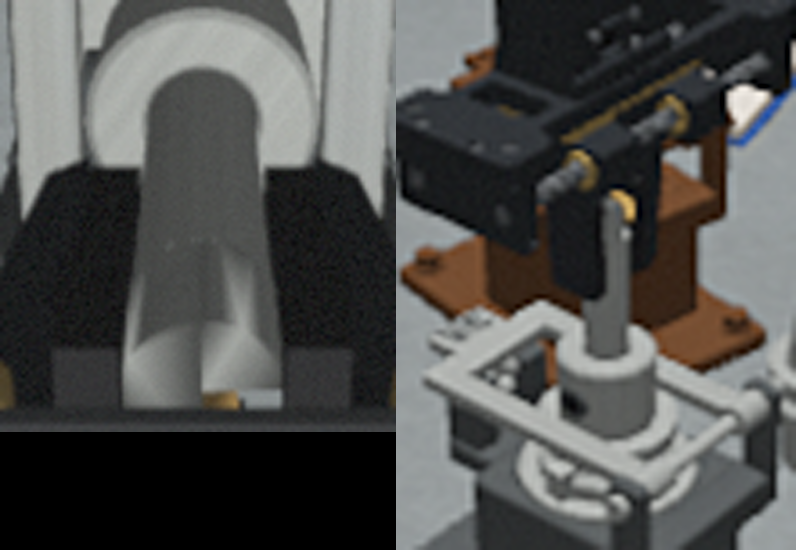

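The wrist crop shows the bar gripped upright between the pads. In the scene crop its top is at about (308,149.6). I'll check for slip by comparing the insert and top edge before and after the lift.

Run:
```python
from h import *
for n in('scene','s2','s4','top','t4','w2','w3','w4'):
    im=cv2.imread(f'pics/{n}.png').astype(int);b,g,rr=im[...,0],im[...,1],im[...,2]
    w=np.clip(rr-b-60,0,None)*(g>.6*rr)   # brass
    m=np.zeros(w.shape);
    box={'s':(135,200,285,330),'t':(195,230,285,325),'w':(255,318,300,345)}[n[0]]
    a,c,d,e=box;m[a:c,d:e]=1;w=w*m;v,u=np.nonzero(w)
    if len(v): print(n,len(v),'cent',(u*w[v,u]).sum()/w.sum(),(v*w[v,u]).sum()/w.sum(),'v',v.min(),v.max(),'u',u.min(),u.max())
f=lambda n,a,b,c,d,k:cv2.resize(cv2.imread(f'pics/{n}.png')[a:b,c:d],None,fx=k,fy=k,interpolation=cv2.INTER_CUBIC)
o=np.hstack([f('w3',230,320,295,345,6),np.zeros((540,10,3),np.uint8),f('w4',230,320,290,350,6)]);print(o.shape);cv2.imwrite('pics/c5.png',o)
for x in(-.01,0,.01):
  print(x,'w3',proj('w3',fx(x,.0005,.213)),'w4',[proj('w4',fx(x,.0005,z)).round(1).tolist() for z in(.248,.244,.240,.236,.232)])
```

```text
scene 304 cent 310.76070428171266 153.73229291716686 v 135 185 u 285 329
s2 485 cent 310.9776210167842 154.72488445633667 v 135 186 u 285 329
s4 200 cent 318.7985212569316 163.15619223659888 v 140 186 u 285 329
top 10 cent 299.5805921052632 207.62993421052633 v 206 210 u 299 300
w2 44 cent 322.85752930568077 283.41929666366093 v 277 288 u 321 325
w3 136 cent 321.81552511415526 295.36712328767123 v 283 304 u 318 325
w4 10 cent 329.11340206185565 311.0618556701031 v 310 312 u 327 330
(540, 670, 3)
-0.01 w3 [316.67550104 259.96691088] w4 [[320.8, 288.6], [320.8, 282.9], [320.8, 277.6], [320.8, 272.5], [320.8, 267.8]]
0 w3 [316.69542335 278.10592227] w4 [[320.7, 309.2], [320.7, 303.1], [320.7, 297.3], [320.7, 291.8], [320.7, 286.6]]
0.01 w3 [316.71449468 295.47013183] w4 [[320.6, 328.8], [320.6, 322.2], [320.6, 316.0], [320.6, 310.2], [320.6, 304.6]]
```

View pics/c5.png

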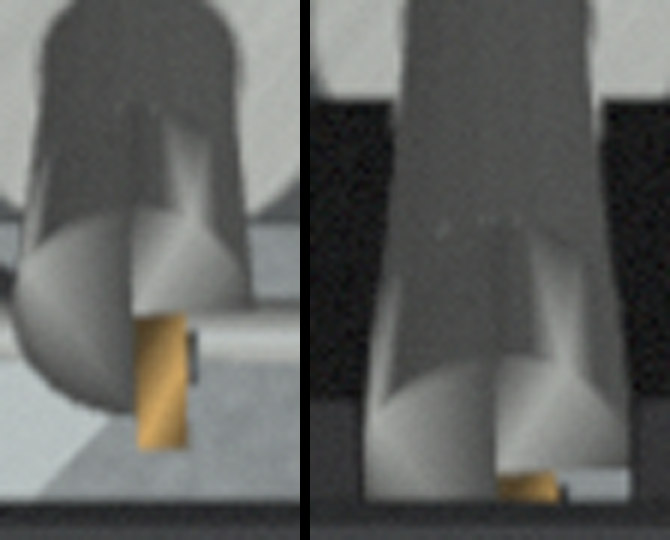

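Top edges before and after (wrist v 264.7→289.2 and 282.0→308.3) put the bar tip now at about 0.2445 m. With no slip it would be 0.2443 m, so there was no slip. About 3.9 mm is left.

Call:
drive_tool(
  deltas=[
    [[0, 0, 0], [-0.13, 0.03, 0], 1],
    [[0, 0, 0], [-0.13, 0, 0], 1],
    [[0, 0, 0], [-0.13, 0, 0], 1],
    [[0, 0, 0], [0, 0, 0], 1],
    [[0, 0, 0], [0, 0, 0], 1],
    [[0, 0, 0], [0, 0, 0], 1],
  ],
)

```text
clock: 10.2
tool_pos: [0.5708, 0.098, 0.2188]
eef_rot: [0.035, 0.706, -0.035, 0.706]
contact_force: [-0.9, 0.1, -2.6]
opening: 0.213
```

Run:
```python
from h import *
p,q,s=pose();print(tofx(p),s['contact_force'],s['moment'],s['opening']*88.1,s['clock']);go(p)
```

```text
[ 0.00083462 -0.00046741  0.21881844] [-0.92751049  0.12622166 -2.61957896] [0.03140777 0.13646067 0.01364025] 18.797963568709978 10.2
turn deg [ 0.06 -0.    0.  ] shift cm (tool axes now) [0. 0. 0.] tool axes [[-0.0, 0.1, 0.995], [-0.0, 0.995, -0.1], [-1.0, -0.0, -0.0]] F [-0.9  0.1 -2.6] t 10.2 open 0.21337075560397253
  shift in target axes [0. 0. 0.]
```

Call:
drive_tool(
  deltas=[
    [[0, 0, 0], [-0.02, 0, 0], 1],
    [[0, 0, 0], [0, 0, 0], 1],
    [[0, 0, 0], [0, 0, 0], 1],
    [[0, 0, 0], [0, 0, 0], 1],
    [[0, 0, 0], [0, 0, 0], 1],
    [[0, 0, 0], [0, 0, 0], 1],
    [[0, 0, 0], [0, 0, 0], 1],
    [[0, 0, 0], [0, 0, 0], 1],
  ],
)

```text
clock: 10.87
tool_pos: [0.5708, 0.098, 0.2189]
eef_rot: [0.035, 0.706, -0.035, 0.706]
contact_force: [0.5, 0.2, -3.4]
opening: 0.212
```

Run:
```python
from h import *
p,q,s=pose();print(tofx(p),s['contact_force'],s['moment'],s['opening']*88.1,s['clock'])
snap('wrist','w6');snap('scene','s6')
p,q,s=pose();print(tofx(p),s['contact_force'])
f=lambda n,a,b,c,d,k:cv2.resize(cv2.imread(f'pics/{n}.png')[a:b,c:d],None,fx=k,fy=k,interpolation=cv2.INTER_CUBIC)
a=f('w6',200,320,265,375,3.6);b=f('s6',110,220,265,345,5)
o=np.zeros((550,796,3),np.uint8);o[:432,:396]=a;o[:,396:]=b;cv2.imwrite('pics/c6.png',o)
for x in(-.01,0):print([proj('w6',fx(x+.0024,.0005,z)).round(1).tolist() for z in(.252,.25,.248,.246,.244)])
```

```text
[ 0.00082514 -0.0004592   0.21887704] [ 0.50705334  0.24524869 -3.37572845] [-0.03985706  0.14314959 -0.01230956] 18.70692032487479 10.8667
[ 0.00084214 -0.00045131  0.21889153] [-0.65954562 -1.04851575 -3.8689448 ]
[[320.2, 294.9], [320.2, 291.9], [320.2, 289.0], [320.2, 286.2], [320.3, 283.5]]
[[320.2, 315.3], [320.2, 312.1], [320.2, 309.0], [320.2, 305.9], [320.2, 303.0]]
```

View pics/c6.png

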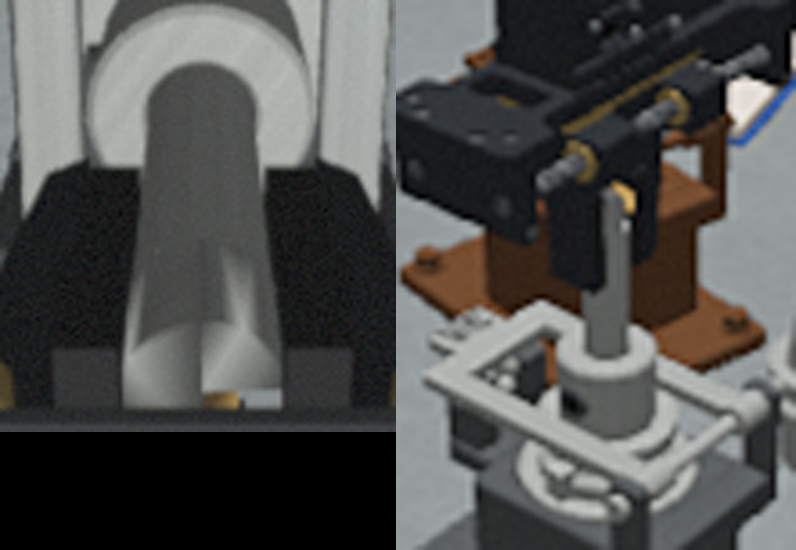

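The bar sits in the same place in the grip as before, so it hasn't slipped. The yoke is still flat and shut, and the holder is seated. Side forces are about 1 N or less, so I'm handing in.

```bash
python3 -c "
from plant import r
print(r.finish_job())"
```

```text
the job is handed in; nothing more can be done
None
```

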